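Load the clip feeder and hold its sprung guard at the index angle

ROBOT

A 7-joint arm with a two-finger parallel gripper is mounted at the origin on a cart in front of the work surface, level with it; the furniture and walls round the work are solid. World frame = base frame: x ahead of the robot, y to its left, z up, the work surface at z = 0. Lengths are in m, angles in rad, forces in N, time in s.
With the tool pointing down it reaches from about 0.35 to 0.775 m from the base axis. Payload 3.1 kg.
Tool frame: the origin (TCP) lies at the very end of the fingers, on their centre line; the grasp point (between the pads) lies 19 mm behind it (grip_depth is the distance from the TCP to the grasp point, in m); z points along the fingers, y is the line along which they close (so a half turn about z gives the same grasp; the last joint's range is limited). The gripper opens to 85 mm and grips with 20 to 120 N. Pads are 22 mm wide; open, the fingers measure 114 mm over their backs; the gripper's body (76 mm by 85 mm) begins 54 mm behind the grasp point. The pads swing forward as they close: fully open they stand 13 mm farther back than shut.
Start: joints at [-1.389, 0.311, 0.014, 1.512, -0.004, 1.319, -0.027], TCP at [0.122, 0.536, 0.231] pointing down, gripper open.
Joint ranges: [-2.7, 2.7], [-0.3, 1.91], [-1.27, 1.3], [0.12, 2.57], [-1.44, 4.58], [0.2, 2.03], [-3.05, 3.05]. Speed limits (rad/s): [2.79, 2.79, 3.14, 3.14, 3.14, 3.14, 3.14].

INTERFACE

Orientations are given as a unit quaternion [w, x, y, z].
In Python, from workcell import state, get_image, camera_model, job_done, grip_depth gives the robot as it stands. The module is installed in compiled form; this text tells all that it offers.
- The arm moves only by the tool carry_out, never from a script. Its argument "targets" is a list of rows, each a list of 6 numbers: the shift along the world's x, y, z in mm, then the turn, a rotation vector about the world's x, y, z in rad. A call has 1 to 12 rows; each row is the pose to reach, as a shift and turn from the pose commanded when the call began; what a row does not reach only later rows make up. A row lasts 1/12 s, in which the tool goes at most 41.7 mm and 7.16 degrees, less where a joint would pass 70% of its speed; a pose out of reach is approached as far as the arm can. A call with a gripper value outside its range is refused whole. "claw" is the opening, from 0 (shut) to 1 (fully open), set as the call begins (left out, the last holds). The fingers move at their own pace and stop on an object; "force" is the grip in N (left out, the last holds). Time passes only in rows, so rows that repeat a pose let the fingers close. It gives the time, the measured TCP pose, the force, the opening and the grip force at its end, in the units of the state.
- state(): the state, without advancing time (a new reading comes with each control period).
- get_image(name): name is "scene" or "top"; returns the picture (480x640x3 uint8, red, green, blue); there is no depth.
- camera_model(name): a dict with "intrinsics" (3x3 intrinsics, pixels), "extrinsics" (4x4, takes a point from world to camera coordinates). Camera axes: x right, y down, z forward; pixel columns grow to the right and rows downward; lengths in m; the calibration is good to about 2 mm. A picture is of the moment at which its call begins. camera_model takes no time and is no camera call.
- job_done(): hands the job in; it is judged then, once.
The state is a dict: "time": time; "joint_pos": joint angles; "joint_vel": joint speeds; "tau": joint torques, N m; "position": TCP position; "ee_rot": TCP orientation; "ft_force": force on the tool from outside, world axes, zero at the start; "moment": the same for the moment, N m; "width": finger opening in m; "grasp_force": force on a finger pad.
Only numpy, scipy, OpenCV 4.12 (cv2) and the standard library are available. Lean on these libraries where they do the work, as an engineer would, in place of code of your own. Each camera call takes 0.05 s, during which the arm holds its last target. There are 200 camera calls.

TASK

Load the clip feeder: lift the loading tray by its bar so that it tips about its hinge and all three carton clips slide off into the hopper behind it, then lower the tray back down flat. Then lift the sprung clear guard by its bar until it is in line with the index arm beside it, and finish while still holding the guard steady there with the fingers, so that a colleague can check the feed track. Do not push the index arm, and leave the tape roll, label roll and box cutter where they are.

Things in the scene. Friction and masses are not known exactly. Their poses are not given: they have to be found in the camera images.
- feeder: the clip feeder, a grey machine fixed to the table, base plate 320 x 370 mm. Origin: centre of its underside. +x points away from the robot at yaw 0 (yaw within 0.3 rad), +y left, z up. On its left: the loading tray in front, the hopper behind. On its right: the clear guard over the feed track, and the index arm at the far right
- hopper_in (a point): centre of the hopper's inner floor, 19 mm above the table. The hopper is an open sheet-metal box, 109 x 144 mm inside (feeder x by y), axes as the feeder's. Its front wall (next to the tray hinge) ends 78 mm above the table, the other three walls 136 mm above it
- tray (a joint): tilt of the loading tray, rad: 0 = lying flat, grows as its front is lifted, at most 1.3. It has no spring, only light damping, and sinks back flat by its own weight (0.2 kg). The clips need a tilt of about 0.7 to 1.0 to slide
- tray_bar (a point): middle of the tray's handle: a round bar 12 mm thick, 90 mm long along the feeder's y, on a rod at each end, 46 mm clear of the tray's front wall, 95 mm above the table when flat, free space below. Can be pinched from above (fingers closing along the feeder's x); turns in the grip. Lies 185 mm in front of the tray hinge and 10 mm above it. Axes turn with the tray
- tray_hinge (a point): middle of the tray's hinge line, which runs along the feeder's y at the tray's far edge, next to the hopper, 85 mm above the table. The tray is 140 mm long (in front of the hinge) and 120 mm wide, floor level with the hinge, with 17 mm rims on three sides, open at the hinge
- guard (a joint): opening angle of the sprung guard (clear pane in a black frame, 165 x 126 mm, 7 mm thick, hinged at its far edge 90 mm above the table), rad: 0 = shut, grows as its front is lifted, at most 1.3. A torsion spring (0.6 Nm shut, plus 0.6 Nm per rad) and its weight (0.25 kg) pull it shut: about 4 N at the bar at first, about 6 N at 0.9 rad; it snaps shut if let go
- guard_bar (a point): middle of the guard's handle: a round bar 12 mm thick, 90 mm long along the feeder's y, on a rod at each end, 45 mm clear of the guard's front edge, 90 mm above the table when shut, free space below. Can be pinched from above (fingers closing along the feeder's x); turns in the grip. Axes turn with the guard: x points from bar to hinge; hinge line 210 mm along it, parallel to y
- index (a joint): angle of the index arm, rad, measured like the guard's: the guard is in line with the arm when both angles are equal. It is set somewhere between 0.45 and 0.9 and stays there by friction
- index_tip (a point): tip of the index arm: a dark steel pointer 158 mm long and 9 mm thick, with a small crosspiece at the tip, pivoting on the guard's hinge line 86 mm to the right of the guard's middle. Axes turn with the arm: x points from the tip to the pivot
- clip_1: one of three equal loose grey plastic carton clips, U-shaped, 26 x 20 x 16 mm, 15 g, lying on the loading tray. Origin: centre of its underside
- clip_2: one of three equal loose grey plastic carton clips, U-shaped, 26 x 20 x 16 mm, 15 g, lying on the loading tray. Origin: centre of its underside
- clip_3: one of three equal loose grey plastic carton clips, U-shaped, 26 x 20 x 16 mm, 15 g, lying on the loading tray. Origin: centre of its underside
- tape_roll: bystander: roll of brown tape, 93 mm across, 48 mm high, loose on the table to the right of the feeder. Origin: centre of its underside
- label_roll: bystander: roll of labels, 66 mm across, 36 mm high, loose on the table to the left of the feeder. Origin: centre of its underside
- box_cutter: bystander: yellow box cutter, 22 x 161 x 20 mm, loose on the table to the left of the feeder. Origin: centre of its underside

How it is judged:
On the way, in this order (a step that is already met when the one before it is completed fails the run):
1. with the tray tipped up, all three clips lie in the hopper (value of joint tray above 0.3 rad and x of clip_1 in the frame of hopper_in between -0.056 and 0.056 m and y of clip_1 in the frame of hopper_in between -0.073 and 0.073 m and z of clip_1 in the frame of hopper_in between -0.01 and 0.055 m and x of clip_2 in the frame of hopper_in between -0.056 and 0.056 m and y of clip_2 in the frame of hopper_in between -0.073 and 0.073 m and z of clip_2 in the frame of hopper_in between -0.01 and 0.055 m and x of clip_3 in the frame of hopper_in between -0.056 and 0.056 m and y of clip_3 in the frame of hopper_in between -0.073 and 0.073 m and z of clip_3 in the frame of hopper_in between -0.01 and 0.055 m), for 0.1 s.
2. the tray is lowered back flat (value of joint tray below 0.06 rad), for 0.2 s.
3. the fingers hold the guard in line with the index arm (angle between the x axis of guard_bar and the x axis of index_tip, either way round below 0.08 rad and contact force between the fingers and guard above 1.5 N and velocity of joint guard between -0.1 and 0.1 rad/s), for 0.2 s.
At the end, for the whole second after the job is handed in: The fingers hold the guard (at least 1.5 N between them) still and within 0.08 rad (4.6 degrees) of the index arm's angle; all three clips lie in the hopper; the tray is flat again (within 0.06 rad) (all of step 3 and x of clip_1 in the frame of hopper_in between -0.056 and 0.056 m and y of clip_1 in the frame of hopper_in between -0.073 and 0.073 m and z of clip_1 in the frame of hopper_in between -0.01 and 0.055 m and x of clip_2 in the frame of hopper_in between -0.056 and 0.056 m and y of clip_2 in the frame of hopper_in between -0.073 and 0.073 m and z of clip_2 in the frame of hopper_in between -0.01 and 0.055 m and x of clip_3 in the frame of hopper_in between -0.056 and 0.056 m and y of clip_3 in the frame of hopper_in between -0.073 and 0.073 m and z of clip_3 in the frame of hopper_in between -0.01 and 0.055 m and value of joint tray below 0.06 rad); the arm keeps its last pose, push and grip.
It fails at once if the index arm is pushed (tip moved over 8 mm) (distance of index_tip from where it was at the start of the episode above 0.008 m).
It fails at once if the tape roll is moved over 25 mm (distance of tape_roll from where it was at the start of the episode above 0.025 m).
It fails at once if the label roll is moved over 25 mm (distance of label_roll from where it was at the start of the episode above 0.025 m).
It fails at once if the box cutter is moved over 25 mm (distance of box_cutter from where it was at the start of the episode above 0.025 m).
It also fails if it takes over 61 s, if anything falls off the work surface, if the arm or the gripper's body presses on something with over 40 N, if the wrist force passes 120 N, or if a joint passes its speed limit or range.

## Working session

There is one attempt and no reset: what is moved stays moved. The work goes in short steps, Python scripts to look and compute and a tool call to move; the robot and the scene stay as the last step left them, time stands still between calls to the robot, and variables do not carry over. Pictures are saved under pics/ and viewed, at most 10 in all, crops included, and the job is handed in when it is done.

Besides the shell and the picture viewer there is one more tool, called after "Call:" as name([rows], argument=value, ...), one row to a line, values as JSON. carry_out: Moves the arm, as the interface text tells. Its arguments: {"type":"object","properties":{"targets":{"type":"array"},"claw":{"type":"number"},"force":{"type":"number"}},"required":["targets"]}

```bash
mkdir -p pics; python3 - <<'E'
from workcell import *
import cv2, numpy as np
for n in("scene","top"):
    cv2.imwrite(f"pics/{n}0.png",get_image(n)[:,:,::-1]); c=camera_model(n); print(n,np.round(c["intrinsics"],1).tolist(),np.round(c["extrinsics"],3).tolist())
s=state();print(s["time"],s["position"],s["ee_rot"],s["width"],grip_depth)
E
```

```text
scene [[556.8, 0.0, 323.2], [0.0, 556.8, 234.1], [0.0, 0.0, 1.0]] [[0.767, -0.642, 0.005, -0.465], [-0.333, -0.405, -0.851, 0.261], [0.548, 0.651, -0.525, 1.132], [0.0, 0.0, 0.0, 1.0]]
top [[596.1, 0.0, 314.8], [0.0, 596.1, 247.1], [0.0, 0.0, 1.0]] [[-0.448, -0.894, -0.008, 0.283], [-0.815, 0.413, -0.407, 0.549], [0.367, -0.175, -0.914, 1.596], [0.0, 0.0, 0.0, 1.0]]
0.1 [0.12189286 0.5356391  0.23031895] [-8.72725190e-05  1.11615959e-01  9.93750829e-01 -1.07706697e-03] 0.08533761302132055 0.0187
```

View pics/scene0.png

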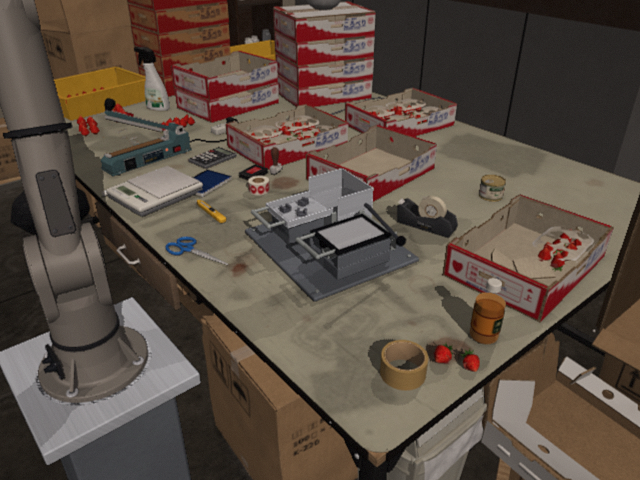

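View pics/top0.png

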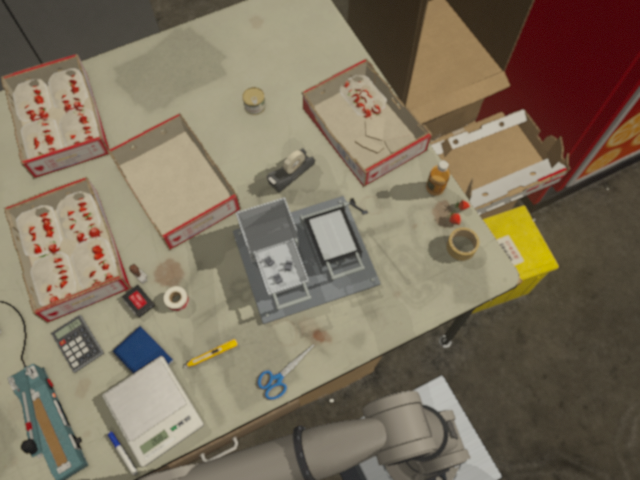

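The feeder is at about (330,240) in scene and (308,255) in top. The tray bar is at about (293,298) and the guard bar at about (346,268) in top. I'll zoom in on both views next.

```bash
python3 - <<'E'
import cv2
a=cv2.imread("pics/scene0.png")[160:310,235:435]; b=cv2.imread("pics/top0.png")[185:325,225:390]
cv2.imwrite("pics/sc_z.png",cv2.resize(a,None,fx=4,fy=4,interpolation=cv2.INTER_CUBIC)); cv2.imwrite("pics/tp_z.png",cv2.resize(b,None,fx=4,fy=4,interpolation=cv2.INTER_CUBIC))
E
```

```text
(no output)
```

View pics/sc_z.png

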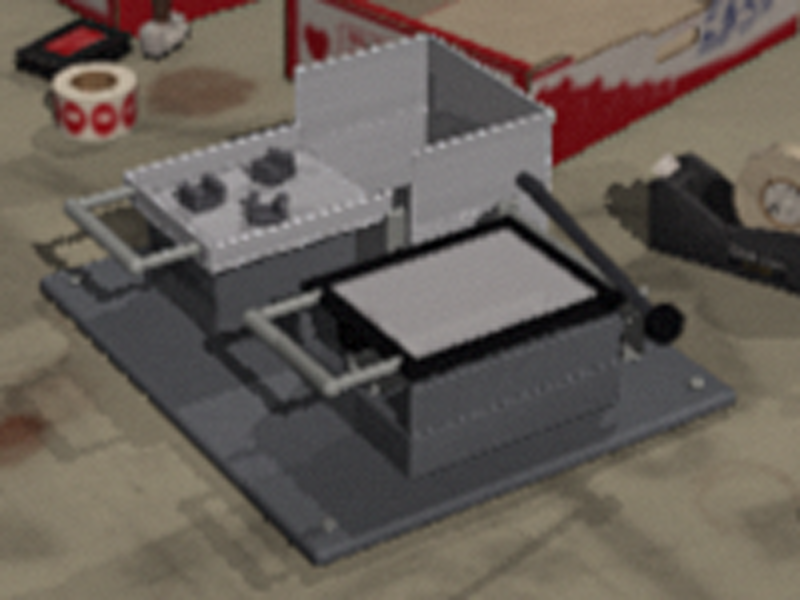

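View pics/tp_z.png

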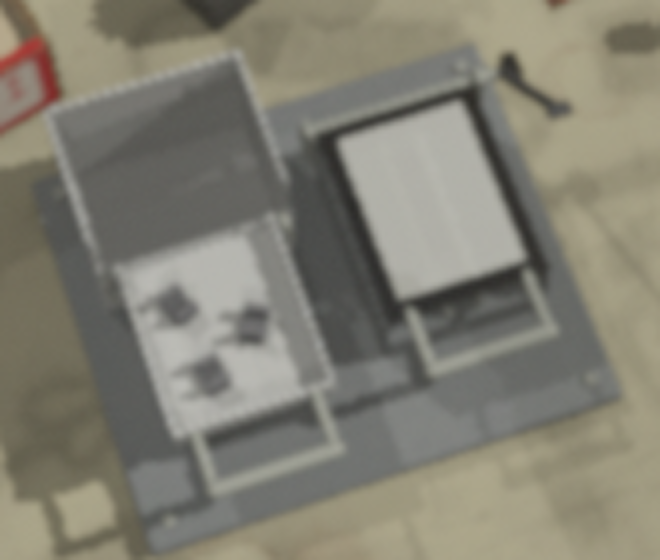

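The crops show these points:
- **Tray bar ends:** scene crop (75,210) and (138,268), top crop (212,487) and (340,450).
- **Guard bar ends:** scene crop (255,317) and (332,388), top crop (432,370) and (552,332).
- **Index arm:** pivot knob at scene (665,323) and top (510,70), tip at scene (525,182) and top (562,110).
- **Clips:** three, all on the tray.

Next I'll triangulate these.

```bash
cat > h.py <<'E'
from workcell import *
import numpy as np, cv2
CM={n:camera_model(n) for n in("scene","top")}
P={n:c["intrinsics"]@c["extrinsics"][:3] for n,c in((k,{a:np.array(b) for a,b in v.items()}) for k,v in CM.items())}
def tri(s,t):
    X=cv2.triangulatePoints(P["scene"],P["top"],np.array(s,float).reshape(2,1),np.array(t,float).reshape(2,1))[:,0]; return X[:3]/X[3]
def plane(n,uv,z):
    H=P[n][:,[0,1,3]].copy(); H[:,2]+=P[n][:,2]*z; q=np.linalg.solve(H,[*uv,1]); return q[:2]/q[2]
def proj(n,X): q=P[n]@[*X,1]; return q[:2]/q[2]
E
python3 - <<'E'
from h import *
np.set_printoptions(precision=4,suppress=True)
S=lambda x,y:(235+x/4,160+y/4); T=lambda x,y:(225+x/4,185+y/4)
pts=dict(trayL=((75,210),(212,487)),trayR=((138,268),(340,450)),guardL=((255,317),(432,370)),guardR=((332,388),(552,332)),pivot=((665,323),(510,70)),tip=((525,182),(562,110)),hopFarL=((425,37),(50,112)),hopFarR=((550,115),(237,55)))
R={}
for k,(s,t) in pts.items(): R[k]=tri(S(*s),T(*t)); print(k,R[k])
for a,b,z in(("trayL","trayR",.095),("guardL","guardR",.09)):
    for n,f,i in(("scene",S,0),("top",T,1)):
        p,q=plane(n,f(*pts[a][i]),z),plane(n,f(*pts[b][i]),z); print(a,n,p,q,"mid",(p+q)/2,"len",np.linalg.norm(p-q),"yaw",np.arctan2(*(p-q)[::-1])-np.pi/2)
print("plate")
for n,f,c in(("scene",S,[(42,285),(318,562),(735,398)]),("top",T,[(150,553),(620,398),(472,45),(35,180)])):
    c=[plane(n,f(*x),.008) for x in c]; print(n,c)
d=R["tip"]-R["pivot"]; print("arm",np.linalg.norm(d),np.arctan2(d[2],np.hypot(*d[:2])))
E
```

```text
trayL [0.5112 0.1745 0.0909]
trayR [0.4956 0.0822 0.0939]
guardL [ 0.5217 -0.0043  0.0888]
guardR [ 0.5086 -0.0948  0.0891]
pivot [ 0.7115 -0.169   0.0885]
tip [ 0.6084 -0.1476  0.2149]
hopFarL [0.8098 0.1619 0.1337]
hopFarR [0.7937 0.0183 0.1313]
trayL scene [0.5069 0.1683] [0.4959 0.0809] mid [0.5014 0.1246] len 0.0880896128453595 yaw -0.12504824333200681
trayL top [0.5101 0.1748] [0.4942 0.0828] mid [0.5022 0.1288] len 0.0933503914140225 yaw -0.17122808833211334
guardL scene [ 0.5222 -0.0056] [ 0.5092 -0.0958] mid [ 0.5157 -0.0507] len 0.09112904578241406 yaw -0.1431959523016959
guardL top [ 0.5202 -0.0035] [ 0.5072 -0.0941] mid [ 0.5137 -0.0488] len 0.09146059299494934 yaw -0.14211085375256993
plate
scene [array([0.5118, 0.2261]), array([ 0.4654, -0.1363]), array([ 0.7804, -0.1765])]
top [array([0.5134, 0.2294]), array([ 0.4642, -0.1346]), array([ 0.7801, -0.1757]), array([0.8282, 0.184 ])]
arm 0.16452179887022073 0.8762608625077073
```

```bash
python3 - <<'E'
from h import *
S=lambda x,y:(235+x/4,160+y/4); T=lambda x,y:(225+x/4,185+y/4)
yaw=-.132; x=np.array([np.cos(yaw),np.sin(yaw),0]); y=np.array([-np.sin(yaw),np.cos(yaw),0])
g=np.array([.5148,-.0495,.09]); piv=g+.21*x-.086*y
def cast(n,uv):
    E=np.array(CM[n]["extrinsics"]);K=np.array(CM[n]["intrinsics"]);c=-E[:3,:3].T@E[:3,3];d=E[:3,:3].T@np.linalg.solve(K,[*uv,1]);X=c+d*((piv-c)@y)/(d@y)
    return (X-piv)@-x,X[2]-.09
for n,f,l in(("scene",S,[(525,182),(560,215),(600,252),(640,293)]),("top",T,[(562,110),(545,98),(525,82)])):
    for u in l: r=cast(n,f(*u)); print(n,np.round(r,4),round(float(np.arctan2(r[1],r[0])),3),round(float(np.hypot(*r)),4))
print("expected tip px for .88:",proj("scene",piv+.158*(-x*np.cos(.88)+np.array([0,0,np.sin(.88)]))))
E
```

```text
scene [0.1059 0.1255] 0.87 0.1642
scene [0.0794 0.0962] 0.881 0.1247
scene [0.0476 0.0616] 0.913 0.0779
scene [0.0139 0.0223] 1.013 0.0263
top [0.1022 0.1216] 0.872 0.1588
top [0.0747 0.0899] 0.878 0.1169
top [0.0403 0.053 ] 0.921 0.0666
expected tip px for .88: [368.05805965 206.34988149]
```

Call:
carry_out([
  [15,-15,0,0,0,-0.06],
  [40,-45,0,0,0,-0.18],
  [70,-75,0,0,0,-0.3],
  [100,-105,0,0,0,-0.42],
  [125,-135,0,0,0,-0.54],
  [150,-165,0,0,0,-0.66],
  [175,-195,0,0,0,-0.78],
  [205,-225,0,0,0,-0.9],
  [235,-255,0,0,0,-1.02],
  [265,-285,0,0,0,-1.14],
  [290,-315,0,0,0,-1.25],
  [310,-335,0,0,0,-1.35],
], claw=0.5)

```text
time: 1.1
position: [0.4341, 0.1966, 0.2313]
ee_rot: [0.001, 0.712, 0.702, -0.0]
ft_force: [1.1, 0.0, 0.1]
width: 0.043
grasp_force: 0.0
```

The shaft slope and tip rays from both views put the index angle at about 0.855 rad. I'll go over the tray bar and then down.

Call:
carry_out([
  [25,-25,0,0,0,-0.05],
  [50,-50,0,0,0,-0.1],
  [68,-69,0,0,0,-0.129],
  [68,-69,-25,0,0,-0.129],
  [68,-69,-50,0,0,-0.129],
  [68,-69,-60,0,0,-0.129],
  [68,-69,-70,0,0,-0.129],
  [68,-69,-70,0,0,-0.129],
])

```text
time: 1.77
position: [0.4983, 0.1325, 0.1593]
ee_rot: [-0.001, 0.752, 0.659, -0.002]
ft_force: [0.3, -0.1, 0.3]
width: 0.0428
grasp_force: 0.0
```

```bash
python3 - <<'E'
from h import *
a=get_image("scene")[140:290,220:420,::-1]; b=get_image("top")[185:335,225:425,::-1]
f=lambda i:cv2.resize(i,(600,450),interpolation=cv2.INTER_CUBIC)
cv2.imwrite("pics/v1.png",cv2.resize(np.hstack([f(a),f(b)]),(800,300)))
print(state()["position"],state()["ee_rot"])
E
```

```text
[0.50021493 0.13280093 0.16176648] [1.34471468e-04 7.51869377e-01 6.59312027e-01 2.67953523e-04]
```

View pics/v1.png

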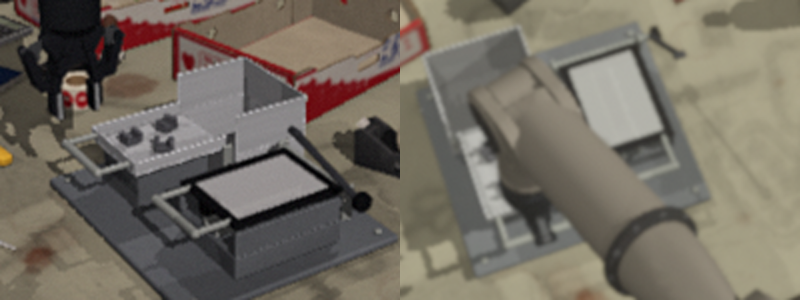

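The picture shows the fingers straddling above the tray bar (left panel around (75,100), bar around (95,150)). The yaw matches, so I'll go down and close.

Call:
carry_out([
  [1,-4,-15,0,0,0],
  [2,-4,-35,0,0,0],
  [2,-4,-55,0,0,0],
  [2,-4,-70,0,0,0],
  [2,-4,-80,0,0,0],
  [2,-4,-86,0,0,0],
  [2,-4,-86,0,0,0],
  [2,-4,-86,0,0,0],
])

```text
time: 2.53
position: [0.5028, 0.1286, 0.0761]
ee_rot: [0.0, 0.752, 0.659, 0.001]
ft_force: [0.7, 0.2, 0.4]
width: 0.0426
grasp_force: 0.0
```

Call:
carry_out([
  [0,0,0,0,0,0],
  [0,0,0,0,0,0],
  [0,0,0,0,0,0],
  [0,0,0,0,0,0],
  [0,0,0,0,0,0],
  [0,0,0,0,0,0],
], claw=0, force=30)

```text
time: 3.03
position: [0.5013, 0.1287, 0.0761]
ee_rot: [-0.001, 0.752, 0.659, -0.0]
ft_force: [-4.0, -0.5, 5.4]
width: 0.0108
grasp_force: 29.3
```

Gripped the bar. Now I'll lift it along the arc.

Call:
carry_out([
  [1,0,9,0,0,0],
  [2,0,18,0,0,0],
  [4,0,28,0,0,0],
  [6,-1,37,0,0,0],
  [8,-1,45,0,0,0],
  [11,-1,54,0,0,0],
  [15,-2,63,0,0,0],
  [18,-2,71,0,0,0],
  [23,-3,79,0,0,0],
  [27,-4,87,0,0,0],
  [32,-4,95,0,0,0],
  [38,-5,103,0,0,0],
])

```text
time: 4.03
position: [0.5367, 0.1242, 0.1791]
ee_rot: [-0.003, 0.752, 0.659, -0.003]
ft_force: [-11.0, 1.5, 4.4]
width: 0.0104
grasp_force: 29.4
```

Call:
carry_out([
  [6,-1,7,0,0,0],
  [12,-2,14,0,0,0],
  [18,-2,21,0,0,0],
  [25,-3,27,0,0,0],
  [32,-4,33,0,0,0],
  [40,-5,38,0,0,0],
  [47,-6,44,0,0,0],
  [55,-7,48,0,0,0],
  [55,-7,48,0,0,0],
  [55,-7,48,0,0,0],
  [55,-7,48,0,0,0],
  [55,-7,48,0,0,0],
])

```text
time: 5.03
position: [0.5957, 0.1167, 0.2308]
ee_rot: [0.0, 0.752, 0.659, 0.002]
ft_force: [-7.2, 2.7, 11.2]
width: 0.0111
grasp_force: 30.9
```

```bash
python3 - <<'E'
from h import *
a=get_image("scene")[120:270,230:430,::-1]; b=get_image("top")[185:335,225:425,::-1]
f=lambda i:cv2.resize(i,(800,600),interpolation=cv2.INTER_CUBIC)
cv2.imwrite("pics/v2.png",cv2.resize(np.hstack([f(a),f(b)]),(800,300)))
E
```

```text
(no output)
```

View pics/v2.png

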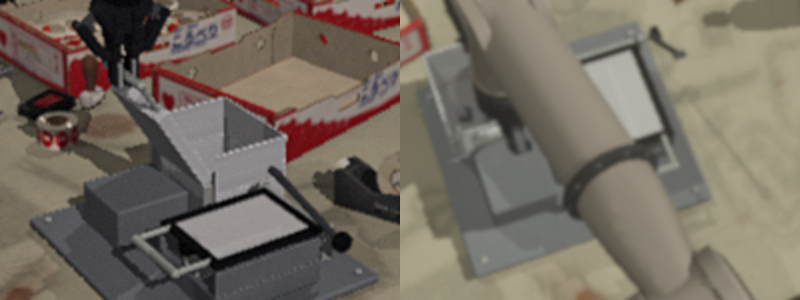

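The tray is up at about 1.0 rad. At least one clip shows in the hopper at top panel (465,115), and the arm hides the rest. I'll tilt slightly more to be safe, then zoom in on the hopper.

Call:
carry_out([
  [8,-1,4,0,0,0],
  [16,-2,8,0,0,0],
  [16,-2,8,0,0,0],
  [8,-1,4,0,0,0],
  [16,-2,8,0,0,0],
  [16,-2,8,0,0,0],
  [16,-2,8,0,0,0],
  [16,-2,8,0,0,0],
])

```text
time: 5.8
position: [0.6126, 0.1145, 0.2386]
ee_rot: [0.001, 0.752, 0.659, 0.003]
ft_force: [-4.3, 1.6, 9.1]
width: 0.011
grasp_force: 31.6
```

```bash
python3 - <<'E'
from h import *
b=get_image("top")[190:270,225:305,::-1]; a=get_image("scene")[140:220,270:390,::-1]
cv2.imwrite("pics/v3.png",np.hstack([cv2.resize(b,(400,400),interpolation=cv2.INTER_CUBIC),cv2.resize(a,(400,400),interpolation=cv2.INTER_CUBIC)]))
E
```

```text
(no output)
```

View pics/v3.png

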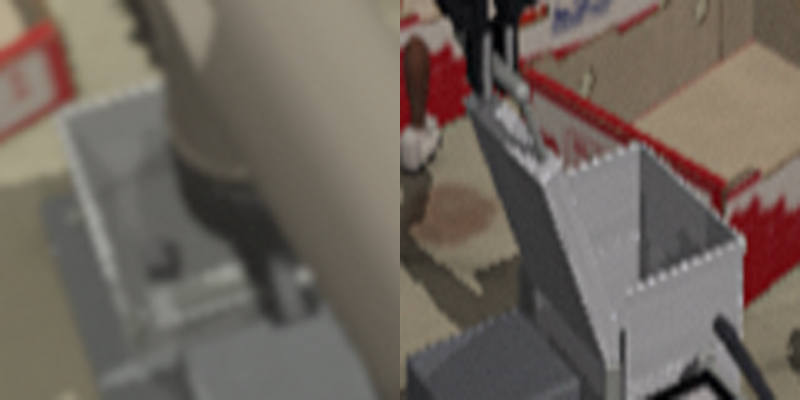

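One clip is visible in the hopper and the other two are behind the arm. I'll lower the tray along the arc and check that it is empty.

Call:
carry_out([
  [-8,1,-4,0,0,0],
  [-16,2,-8,0,0,0],
  [-24,3,-12,0,0,0],
  [-31,4,-18,0,0,0],
  [-39,5,-23,0,0,0],
  [-46,6,-29,0,0,0],
  [-53,7,-35,0,0,0],
  [-59,8,-42,0,0,0],
  [-65,8,-49,0,0,0],
  [-71,9,-56,0,0,0],
  [-77,10,-64,0,0,0],
  [-82,10,-72,0,0,0],
])

```text
time: 6.9
position: [0.5295, 0.1251, 0.1641]
ee_rot: [0.0, 0.752, 0.659, 0.002]
ft_force: [-5.0, 3.5, 1.8]
width: 0.0109
grasp_force: 33.2
```

Call:
carry_out([
  [-4,1,-8,0,0,0],
  [-9,2,-16,0,0,0],
  [-12,2,-24,0,0,0],
  [-16,3,-33,0,0,0],
  [-19,3,-42,0,0,0],
  [-21,3,-50,0,0,0],
  [-23,3,-59,0,0,0],
  [-25,4,-69,0,0,0],
  [-26,4,-78,0,0,0],
  [-27,4,-87,0,0,0],
  [-27,4,-87,0,0,0],
  [-27,4,-87,0,0,0],
])

```text
time: 7.9
position: [0.5015, 0.1286, 0.0752]
ee_rot: [-0.001, 0.752, 0.659, -0.001]
ft_force: [-5.3, 1.6, -0.2]
width: 0.0107
grasp_force: 35.0
```

```bash
python3 - <<'E'
from h import *
b=get_image("top")[185:325,225:345,::-1]; a=get_image("scene")[150:250,235:395,::-1]
f=lambda i:cv2.resize(i,(400,400),interpolation=cv2.INTER_CUBIC)
cv2.imwrite("pics/v4.png",np.hstack([f(b),f(a)]))
E
```

```text
(no output)
```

View pics/v4.png

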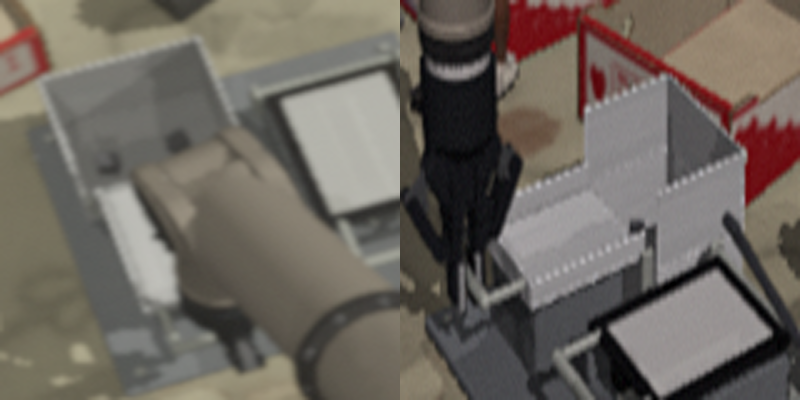

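The tray floor looks empty and two clips are in the hopper, at top panel (110,160) and (180,140). A dark spot at right panel (638,225), near the hinge, is suspicious. I'll release, move above the guard bar so the hopper is uncovered, and compare.

Call:
carry_out([
  [0,0,0,0,0,0],
  [0,0,0,0,0,0],
  [0,0,0,0,0,0],
  [0,0,0,0,0,0],
  [0,0,20,0,0,0],
  [0,0,50,0,0,0],
  [0,0,85,0,0,0],
  [0,0,100,0,0,0],
  [3,-30,100,0,0,0],
  [6,-70,100,0,0,0],
  [9,-110,100,0,0,0],
  [12,-145,100,0,0,0],
], claw=0.5)

```text
time: 9.0
position: [0.5147, -0.0198, 0.1763]
ee_rot: [0.001, 0.752, 0.659, 0.001]
ft_force: [0.6, 0.3, 0.1]
width: 0.0425
grasp_force: 0.0
```

Call:
carry_out([
  [2,-20,0,0,0,0],
  [2,-25,0,0,0,0],
  [2,-25,0,0,0,0],
])

```text
time: 9.25
position: [0.5164, -0.0443, 0.1759]
ee_rot: [0.001, 0.754, 0.657, 0.0]
ft_force: [0.2, 0.4, 0.4]
width: 0.043
grasp_force: 0.0
```

```bash
python3 - <<'E'
from h import *
b=get_image("top")[185:325,225:345,::-1]; a0=get_image("scene")[:,:,::-1]
o=cv2.imread("pics/scene0.png"); sl=np.s_[175:235,290:370]
f=lambda i:cv2.resize(i,(400,300),interpolation=cv2.INTER_CUBIC)
cv2.imwrite("pics/v5.png",np.hstack([cv2.resize(b,(400,600),interpolation=cv2.INTER_CUBIC),np.vstack([f(o[sl]),f(a0[sl])])]))
E
```

```text
(no output)
```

View pics/v5.png

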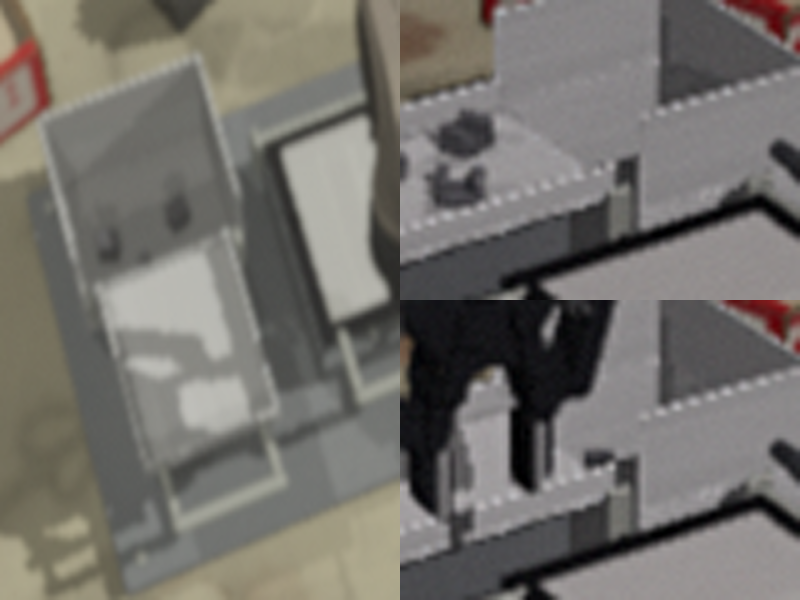

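A dark blob at about scene px (330,206) is new, right at the hinge. The top view shows dark blobs at panel (110,240), (180,210) and (145,257). I'll check which of them match in 3D.

```bash
python3 - <<'E'
from h import *
np.set_printoptions(precision=4,suppress=True)
x=np.array([.9913,-.1316]);y=np.array([.1316,.9913]); hinge=np.array([.5025,.1275])+.185*x
loc=lambda p:np.array([(p[:2]-hinge)@x,(p[:2]-hinge)@y])
for k,t in dict(A=(258,241),B=(279,234),C=(268.5,245)).items():
    X=tri((330,206.4),t); print(k,"tri",X,"reproj",proj("scene",X),proj("top",X),"| z=.03:",loc(plane("top",t,.03)),"z=.095:",loc(plane("top",t,.095)))
for z in(.09,.1): print("scene ray",z,loc(plane("scene",(330,206.4),z)))
b=get_image("top"); g=cv2.cvtColor(b,cv2.COLOR_RGB2GRAY)
print(g[222:252:1,252:294:2])
E
```

```text
A tri [0.7435 0.1356 0.0444] reproj [329.7663 206.5224] [257.9979 240.7807] | z=.03: [0.0589 0.0393] z=.095: [0.0284 0.0421]
B tri [0.7073 0.0793 0.0868] reproj [333.2234 204.6682] [279.0301 236.938 ] | z=.03: [ 0.0603 -0.0284] z=.095: [ 0.0297 -0.023 ]
C tri [0.7156 0.1121 0.0607] reproj [327.6958 207.5878] [268.4795 242.8633] | z=.03: [0.0355 0.013 ] z=.095: [0.0059 0.0168]
scene ray 0.09 [ 0.0083 -0.0294]
scene ray 0.1 [-0.0017 -0.0446]
[[116 109 106 105 104 105 106 107 110 110 111 110 111 111 112 114 114 113
  100  95 131]
 [111 106 106 106 107 109 107 108 111 111 111 111 112 112 113 113 113 114
  103  95 123]
 [107 106 105 107 108 109 109 111 110 111 112 112 110 110 113 113 114 114
  107  96 112]
 [107 109 109 109 109 111 111 111 112 113 113 111 106 105 111 114 113 112
  108  95 103]
 [108 110 111 111 110 111 112 112 112 112 113 108 103 101 109 113 112 110
  106  95 100]
 [111 111 112 111 111 112 112 112 113 112 111 105 100 101 105 111 110 106
  103  94  98]
 [110 111 112 112 111 112 112 112 113 112 111 103  99 100 103 107 107 102
  101  95  98]
 [112 111 112 112 111 112 112 112
[... 1314 characters left out ...]
3  60  69  97 101  95  85  98 109 122 136 150 158 165 169 157
  134 135 133]
 [ 99  86  69  69  78  99 100  93  85 105 129 142 153 166 171 179 181 168
  137 134 134]
 [100  93  84  85  90 100 104 103 105 127 148 157 168 179 181 184 184 175
  142 133 134]
 [100  99  97  97 100 107 118 126 135 146 164 171 182 184 185 184 184 179
  151 134 135]
 [ 99 101 101 104 112 123 140 148 156 165 177 181 185 185 184 184 184 182
  160 134 134]
 [100 104 105 119 134 144 155 161 171 179 183 184 185 185 184 184 184 183
  166 136 135]
 [104 120 119 138 152 161 168 175 181 185 186 185 184 185 184 184 184 183
  169 137 134]
 [111 143 138 154 165 176 181 184 186 186 186 184 184 184 184 184 184 183
  171 138 133]]
```

```bash
python3 - <<'E'
from h import *
x=np.array([.9913,-.1316]);y=np.array([.1316,.9913]); hinge=np.array([.5025,.1275])+.185*x
v=cv2.cvtColor(cv2.imread("pics/v4.png"),cv2.COLOR_BGR2GRAY)
for lx,ly,z in((.006,.017,.095),(-.005,.017,.09),(.04,.013,.03),(.0528,.0396,.044)):
    p=proj("scene",[*(hinge+lx*x+ly*y),z]); c=((p-[235,150])*[2.5,4]).astype(int); print(lx,z,p,"v4 gray",v[c[1]-8:c[1]+9:4,400+c[0]-10:400+c[0]+11:5].min(), v[c[1],400+c[0]])
E
```

```text
0.006 0.095 [320.21391329 198.14860768] v4 gray 137 142
-0.005 0.09 [316.83502675 200.73606408] v4 gray 138 143
0.04 0.03 [331.01099008 215.94714089] v4 gray 48 53
0.0528 0.044 [329.76508586 206.66887091] v4 gray 42 47
```

A perched clip is ruled out, because those pixels are bright tray. The scene blob matches clip A in the hopper, standing at z≈0.044. Now I'll go down onto the guard bar and grip it.

Call:
carry_out([
  [0,1,-20,0,0,0],
  [0,3,-45,0,0,0],
  [0,3,-70,0,0,0],
  [0,3,-90,0,0,0],
  [0,3,-100,0,0,0],
  [0,3,-105,0,0,0],
  [0,3,-105,0,0,0],
  [0,3,-105,0,0,0],
])

```text
time: 10.07
position: [0.5169, -0.0381, 0.0711]
ee_rot: [0.0, 0.752, 0.659, 0.001]
ft_force: [0.4, -0.9, 0.6]
width: 0.0428
grasp_force: 0.0
```

Call:
carry_out([
  [0,0,0,0,0,0],
  [0,0,0,0,0,0],
  [0,0,0,0,0,0],
  [0,0,0,0,0,0],
  [0,0,0,0,0,0],
  [0,0,0,0,0,0],
], claw=0, force=60)

```text
time: 10.57
position: [0.5152, -0.0385, 0.0712]
ee_rot: [-0.001, 0.752, 0.659, -0.0]
ft_force: [-4.5, 1.2, 4.9]
width: 0.01
grasp_force: 58.4
```

Call:
carry_out([
  [0,0,10,0,0,0],
  [1,0,21,0,0,0],
  [2,0,31,0,0,0],
  [4,-1,42,0,0,0],
  [6,-1,52,0,0,0],
  [9,-1,62,0,0,0],
  [13,-2,72,0,0,0],
  [16,-2,82,0,0,0],
  [21,-3,91,0,0,0],
  [25,-3,101,0,0,0],
  [31,-4,110,0,0,0],
  [36,-5,119,0,0,0],
])

```text
time: 11.57
position: [0.5485, -0.0428, 0.1891]
ee_rot: [-0.004, 0.752, 0.659, -0.003]
ft_force: [-8.2, 1.7, -1.8]
width: 0.0099
grasp_force: 58.5
```

Call:
carry_out([
  [6,-1,8,0,0,0],
  [12,-2,16,0,0,0],
  [19,-2,24,0,0,0],
  [26,-3,32,0,0,0],
  [35,-4,39,0,0,0],
  [35,-4,39,0,0,0],
  [35,-4,39,0,0,0],
  [35,-4,39,0,0,0],
])

```text
time: 12.23
position: [0.5813, -0.0469, 0.2299]
ee_rot: [-0.005, 0.752, 0.659, -0.004]
ft_force: [-16.2, 2.7, 6.8]
width: 0.0094
grasp_force: 59.3
```

```bash
python3 - <<'E'
from h import *
cv2.imwrite("pics/t6.png",get_image("top")[:,:,::-1]); a=get_image("scene")[:,:,::-1]; cv2.imwrite("pics/s6.png",a)
f=lambda i:cv2.resize(i,(600,450),interpolation=cv2.INTER_CUBIC)
b=cv2.imread("pics/t6.png")
cv2.imwrite("pics/v6.png",np.hstack([cv2.resize(a[130:260,310:430],(480,520),interpolation=cv2.INTER_CUBIC),cv2.resize(b[190:320,230:310],(320,520),interpolation=cv2.INTER_CUBIC)]))
s=state();print(s["time"],s["position"],s["grasp_force"],s["ft_force"])
E
```

```text
12.3333 [ 0.58118433 -0.04691886  0.22981192] 59.319042563438416 [-16.22416317   2.13937106   8.08086086]
```

View pics/v6.png

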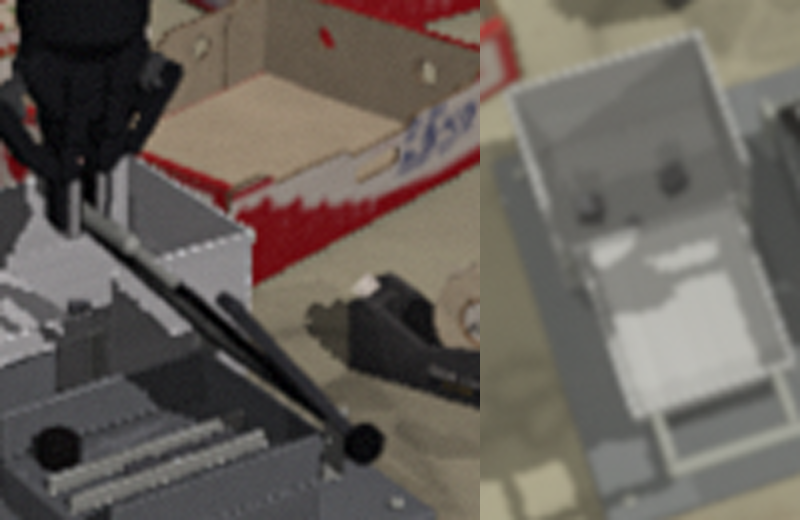

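The guard is held almost in line with the index arm. In the left panel the guard rod runs from (85,205) to (165,275) and the index arm from (222,297) to (345,430). I'll compare the angles numerically by casting each onto its own plane.

```bash
python3 - <<'E'
from h import *
x=np.array([.9913,-.1316,0]);y=np.array([.1316,.9913,0]);z=np.array([0,0,1]); H=np.array([.5148,-.0495,.09])+.21*x
W=lambda u,v:(310+u/4,130+v/4)
def cast(uv,ly):
    c0=CM["scene"];E=np.array(c0["extrinsics"]);K=np.array(c0["intrinsics"]);c=-E[:3,:3].T@E[:3,3];d=E[:3,:3].T@np.linalg.solve(K,[*uv,1]);X=c+d*((H+ly*y-c)@y)/(d@y)
    return np.array([(X-H)@-x,X[2]-.09])
def rep(n,pts,ly):
    r=[cast(W(*p),ly) for p in pts]; d=r[0]-r[-1]; print(n,"slope",round(float(np.arctan2(d[1],d[0])),3),[(np.round(q,3).tolist(),round(float(np.arctan2(q[1],q[0])),3)) for q in r])
rep("rod",[(85,205),(125,240),(165,275)],-.045)
rep("frame",[(180,288),(260,362),(335,430)],-.063)
rep("index",[(222,297),(282,362),(340,425)],-.086)
for t in(.8,.85,.9): print(t,*[np.round((proj("scene",H+ly*y+r*(-x*np.cos(t)+z*np.sin(t)))-[310,130])*4).tolist() for ly,r in((-.045,.21),(-.045,.17),(-.063,.165),(-.063,.0),(-.086,.158),(-.086,0))])
g=cv2.cvtColor(cv2.imread("pics/s6.png"),cv2.COLOR_BGR2GRAY)
for r in range(196,240,3): print(r,g[r,350:400].tolist())
E
```

```text
rod slope 0.814 [([0.174, 0.187], 0.82), ([0.147, 0.158], 0.821), ([0.119, 0.128], 0.822)]
frame slope 0.831 [([0.121, 0.128], 0.815), ([0.06, 0.061], 0.794), ([-0.003, -0.008], -1.97)]
index slope 0.883 [([0.108, 0.129], 0.874), ([0.062, 0.073], 0.867), ([0.013, 0.013], 0.799)]
0.8 [126.0, 251.0] [165.0, 284.0] [188.0, 300.0] [332.0, 421.0] [218.0, 323.0] [355.0, 438.0]
0.85 [138.0, 236.0] [174.0, 272.0] [197.0, 289.0] [332.0, 421.0] [227.0, 312.0] [355.0, 438.0]
0.9 [150.0, 222.0] [184.0, 261.0] [206.0, 278.0] [332.0, 421.0] [236.0, 301.0] [355.0, 438.0]
196 [126, 137, 143, 133, 136, 139, 137, 137, 138, 140, 138, 139, 138, 140, 138, 138, 137, 139, 139, 139, 138, 144, 127, 51, 41, 42, 42, 45, 40, 42, 42, 62, 82, 96, 120, 121, 124, 126, 130, 129, 130, 132, 130, 131, 128, 132, 131, 133, 133, 131]
199 [80, 104, 116, 125, 126, 128, 140, 142, 140, 140, 138, 138, 140, 138, 138, 140, 139, 135, 137, 139, 136, 152, 150, 53, 35, 43, 58, 83, 97, 120, 126, 127, 131, 128, 131, 131, 136, 134, 134, 128, 129, 134, 135, 133, 134, 135, 136, 131, 130, 133]
202 [31, 37, 40, 38, 10, 2, 24, 55, 101, 133,
[... 2065 characters left out ...]
42, 12, 3, 5, 17, 30, 40, 46, 43, 57, 70, 82, 82, 84, 86, 92, 93, 90]
232 [51, 47, 45, 30, 33, 34, 34, 34, 37, 34, 38, 39, 39, 38, 35, 36, 36, 40, 43, 48, 50, 38, 38, 41, 37, 38, 38, 38, 37, 38, 38, 39, 62, 89, 103, 84, 57, 24, 8, 12, 32, 42, 43, 51, 79, 114, 121, 99, 98, 98]
235 [82, 79, 77, 75, 74, 75, 74, 74, 69, 53, 64, 79, 93, 106, 106, 75, 47, 46, 47, 46, 44, 33, 37, 37, 36, 37, 38, 40, 38, 39, 40, 36, 27, 27, 28, 37, 61, 95, 101, 81, 57, 37, 37, 39, 40, 41, 51, 75, 94, 88]
238 [76, 83, 97, 101, 114, 129, 131, 121, 114, 113, 103, 106, 93, 58, 63, 68, 60, 63, 59, 54, 63, 81, 98, 111, 133, 118, 53, 34, 38, 36, 40, 36, 27, 31, 26, 29, 33, 38, 50, 56, 40, 47, 51, 50, 45, 34, 27, 18, 8, 10]
```

With the same slope method, the guard is at about 0.82 rad and the index arm at about 0.88 rad. I'll raise the guard by about 0.055 rad and remeasure.

Call:
carry_out([
  [2,0,2,0,0,0],
  [4,0,4,0,0,0],
  [6,-1,6,0,0,0],
  [9,-1,8,0,0,0],
  [9,-1,8,0,0,0],
  [9,-1,8,0,0,0],
  [9,-1,8,0,0,0],
  [9,-1,8,0,0,0],
])

```text
time: 13.0
position: [0.5906, -0.0481, 0.2385]
ee_rot: [-0.005, 0.752, 0.659, -0.003]
ft_force: [-16.8, 2.7, 9.4]
width: 0.01
grasp_force: 59.0
```

```bash
python3 - <<'E'
from h import *
a=get_image("scene"); g=cv2.cvtColor(a,cv2.COLOR_RGB2GRAY).astype(float)
x=np.array([.9913,-.1316,0]);y=np.array([.1316,.9913,0]);z=np.array([0,0,1]); H=np.array([.5148,-.0495,.09])+.21*x
old=cv2.cvtColor(cv2.imread("pics/s6.png"),cv2.COLOR_BGR2GRAY).astype(float)
def slope(l,t): p=np.array([proj("scene",H+l*y+r*(-x*np.cos(t)+z*np.sin(t))) for r in(.15,.02)]); d=p[1]-p[0]; return d[1]/d[0]
T=np.linspace(.7,1.05,71)
def inv(l,s): return np.interp(s,[slope(l,t) for t in T],T)
for n,im in(("before",old),("now",g)):
    fr=[];ix=[]
    for r in range(203,230):
        c=np.arange(352,392); v=im[r,352:392]; w=np.clip(22-v,0,None)
        if w.sum()>15: fr.append((r,(w*c).sum()/w.sum()))
    for r in range(206,225):
        # right edge of index: from bright table at the right going left
        c0=int(369.4+(r-205)/1.084)+4; k=c0
        while im[r,k]>78: k-=1
        ix.append((r,k+(78-im[r,k])/(im[r,k+1]-im[r,k])))
    for nm,L,l in(("frame",fr,-.063),("index",ix,-.086)):
        L=np.array(L); q=cv2.fitLine(L.astype(np.float32),cv2.DIST_HUBER,0,.01,.01).ravel(); print(n,nm,len(L),"slope",round(q[0]/q[1],3),"theta",round(float(inv(l,q[0]/q[1])),3))
s=state();print(s["time"],s["position"],s["grasp_force"],s["ft_force"])
for r in range(202,230,3): print(r,g[r,354:392].astype(int).tolist())
E
```

```text
before frame 27 slope 0.912 theta 0.828
before index 19 slope 1.091 theta 0.885
now frame 21 slope 1.041 theta 0.871
now index 19 slope 1.095 theta 0.886
13.05 [ 0.59065441 -0.04816311  0.2385336 ] 58.967764377593994 [-17.15850734   2.47091217   8.98417468]
202 [68, 84, 88, 84, 69, 46, 12, 0, 13, 47, 98, 126, 126, 136, 142, 136, 138, 141, 138, 110, 115, 120, 126, 125, 125, 119, 119, 120, 122, 124, 121, 120, 123, 124, 122, 123, 122, 124]
205 [18, 36, 52, 65, 84, 87, 84, 65, 31, 16, 25, 35, 38, 38, 46, 68, 103, 134, 138, 118, 117, 123, 121, 121, 119, 118, 117, 117, 120, 121, 123, 123, 123, 116, 105, 105, 113, 127]
208 [135, 104, 51, 23, 38, 52, 69, 87, 88, 77, 49, 21, 8, 22, 35, 40, 42, 52, 87, 111, 120, 119, 120, 120, 117, 119, 118, 120, 120, 121, 121, 116, 90, 60, 58, 61, 58, 61]
211 [145, 143, 145, 124, 56, 21, 24, 40, 52, 69, 84, 88, 80, 52, 20, 10, 27, 40, 41, 40, 53, 80, 109, 116, 114, 112, 111, 110, 109, 108, 105, 97, 70, 53, 50, 57, 55, 55]
214 [58, 63, 59, 60, 66, 74, 51, 28, 21, 25, 41, 53, 65, 79, 88, 81, 52, 21, 13, 30, 44, 42, 46, 56, 81, 102, 103, 103, 103, 107, 108, 110, 112, 101, 83, 75, 54, 56]
217 [62, 60, 59, 57, 54, 53, 42, 41, 45, 46, 61, 62, 24, 18, 34, 46, 59, 72, 66, 40, 15, 17, 33, 46, 42, 48, 74, 104, 118, 118, 116, 117, 119, 115, 119, 120, 109, 88]
220 [34, 36, 32, 34, 34, 33, 35, 40, 39, 41, 48, 85, 124, 130, 105, 71, 38, 19, 27, 45, 52, 43, 20, 8, 21, 33, 42, 44, 54, 87, 111, 120, 119, 120, 119, 121, 121, 119]
223 [35, 28, 37, 34, 35, 31, 37, 39, 41, 39, 37, 39, 34, 38, 46, 72, 100, 113, 100, 70, 35, 21, 30, 40, 35, 9, 10, 22, 38, 41, 43, 53, 84, 111, 120, 119, 118, 116]
226 [33, 32, 33, 34, 35, 33, 33, 35, 39, 40, 38, 37, 41, 41, 39, 36, 38, 37, 41, 53, 73, 90, 98, 81, 44, 16, 18, 16, 9, 13, 26, 38, 44, 45, 59, 86, 96, 94]
229 [34, 34, 34, 33, 27, 29, 26, 35, 39, 37, 37, 39, 37, 39, 39, 39, 42, 37, 36, 37, 37, 35, 38, 48, 70, 103, 112, 85, 47, 17, 2, 1, 14, 31, 43, 44, 45, 55]
```

The guard is at 0.871 rad and the index arm at 0.886 rad by the same method. The arm hasn't moved, and the guard is steadily gripped. I'll hold briefly and hand in.

Call:
carry_out([
  [0,0,0,0,0,0],
  [0,0,0,0,0,0],
  [0,0,0,0,0,0],
  [0,0,0,0,0,0],
  [0,0,0,0,0,0],
  [0,0,0,0,0,0],
])

```text
time: 13.55
position: [0.5906, -0.0481, 0.2385]
ee_rot: [-0.005, 0.752, 0.659, -0.003]
ft_force: [-16.0, 3.3, 9.3]
width: 0.0098
grasp_force: 59.0
```

```bash
python3 -c "
from workcell import *
s=state();print(s['time'],s['position'],s['grasp_force']);print(job_done())"
```

```text
13.55 [ 0.59064984 -0.04813676  0.23850667] 58.96612823009491
the job is handed in; nothing more can be done
None
```

I handed the job in at 13.6 s (no verdict came back): the tray is flat again, the guard is gripped steady within about 0.02 rad of the index arm, and all three clips appear to be in the hopper, though the third was only partly visible behind the tray edge.

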